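# Load the trip jaw and slide the hold-down over it

### The job

Lay the bronze trip jaw flat and fully home in the nest of its own shape on the kit carrier, moving the hold-down slide aside first if its bar is in the way. Then slide the hold-down along its track until its bar lies over the middle of the jaw's width. Leave the cup, pad, canister, oil bottle, wrench, guide shoe and spool where they stand.

Things in the scene. Friction and masses are not known exactly. Their poses are not given: they have to be found in the camera images.
- carrier: fixed aluminium plate 225 x 330 x 12 mm. Origin: bench height, 105 mm from its far edge, mid-length; x points from the track to the nests, y along the track. Guide rail at x = -95 mm, 28 mm high. End plates 10 mm thick at y = +-159 mm, 42 mm high. Three nest plates, parallel to it, stand at x = 30 mm, y = -100, 0, 100 mm, in varying order.
- slide (a joint): position of the hold-down slide, 0 to 0.24 m, growing towards the carrier's +y; the slide is at carrier y = value - 0.12 m. About 3 N of friction; it stays where it is left (no spring, no detents).
- slide_grip (a point): top centre of the slide's upright black grip, 142 mm above the bench: a post 24 mm along the track, 36 mm across it, clear from 86 to 142 mm height, to be pushed from either side. Below: the bar and a carriage 56 mm along the track, 44 mm across, 42 mm high.
- bar_mid (a point): point on the centreline of the underside of the slide's steel bar, 125 mm (carrier x) beyond the grip's axis, level with the nests' centres. The bar is 18 mm wide, reaches 155 mm from the grip's axis, underside 72 mm and top 86 mm above the bench: it clears a seated jaw by 10 mm, also cup and pad. No part can be lowered into a nest under the bar.
- jaw: loose bronze trip jaw, 110 mm long (x), 44 mm high, about 0.55 kg, upright on the bench. Origin: centre of the underside of its 110 x 60 mm outline. Head: x = 5 to 55 mm, 60 mm wide, rope groove 28 mm wide, 14 mm deep along its top. Shank: x = -55 to 5 mm, 36 mm wide, 44 mm high, round end at -x. Balances near x = 5 mm; can be gripped across the shank at x = -8 mm.
- jaw_nest_floor (a point): centre of the floor of the empty nest shaped like the jaw, 18 mm above the bench; axes as the carrier's. Pocket: the jaw's stepped outline, wide part towards +x (away from the track), 3 mm play all round, walls 12 mm above its floor. When seated the jaw's origin and axes lie on this point's. Nest plate 132 x 92 mm.
- cup: open chrome spring seat cup, 64 mm diameter at the rim, 42 mm high, standing in its own nest on the carrier (nest floor 18 mm above the bench). Origin under its centre. Bystander.
- pad: black rubber buffer pad, 90 x 62 x 36 mm, lying in its own nest on the carrier (nest floor 18 mm above the bench). Origin under its centre. Bystander.
- canister: upright screw-top aluminium canister, 80 mm diameter, 126 mm high, heavy. Origin under its centre. It stands on the other side of the carrier than the jaw. Bystander.
- oil: upright grey oil bottle, 64 mm diameter, 170 mm high, beyond the carrier on the left. Origin under its centre. Bystander.
- wrench: wrench 180 mm long lying flat on the right, far side of the bench. Bystander.
- shoe: dark steel guide shoe, an upright U-channel 110 x 56 mm, 80 mm high, standing left of the left-hand part. Origin under its centre. Bystander.
- spool: upright chrome spool-shaped spacer, 60 mm diameter, 74 mm high, standing right of the right-hand part. Origin under its centre. Bystander.

How it is judged (in metres and radians):
On the way:
1. the jaw is seated in its nest (z of jaw in the frame of jaw_nest_floor between -0.004 and 0.004 m and horizontal distance between jaw and jaw_nest_floor below 0.006 m and angle between the x axis of jaw and the x axis of jaw_nest_floor, either way round below 0.12 rad and angle between jaw's own z axis and vertical below 0.06 rad), for 0.2 s.
At the end, for the whole second after the job is handed in: The jaw lies flat on the floor of its nest (within 4 mm in height, 6 mm of the nest's centre, 0.12 rad in direction, 0.06 rad of level), the hold-down bar's centreline is within 6 mm of the nest's centreline along the track, and jaw and slide are at rest (all of step 1 and y of bar_mid in the frame of jaw_nest_floor between -0.006 and 0.006 m and linear speed of jaw below 0.02 m/s and velocity of joint slide between -0.01 and 0.01 m/s); the robot touches nothing.
It fails at once if the cup or pad is moved more than 20 mm (distance of any of cup, pad from where it was at the start of the episode above 0.02 m).
It fails at once if the canister or oil bottle is moved more than 20 mm (distance of any of canister, oil from where it was at the start of the episode above 0.02 m).
It fails at once if the wrench, guide shoe or spool is moved more than 20 mm (distance of any of wrench, shoe, spool from where it was at the start of the episode above 0.02 m).
It also fails if it takes over 69 s, if anything falls off the work surface, if the arm or the gripper's body presses on something with over 40 N, if the wrist force passes 120 N, or if a joint passes its speed limit or range.

### The arm

A 6-joint arm with a two-finger parallel gripper is mounted at the origin on the work surface. World frame = base frame: x ahead of the robot, y to its left, z up, the work surface at z = 0. Lengths are in m, angles in degrees, forces in N, time in s.
With the tool pointing down it reaches from about 0.325 to 0.775 m from the base axis. Payload 5.5 kg.
Tool frame: the origin (TCP) lies on the centre line of the jaws, within the pads' length; the fingertips stand 14 mm ahead of it and the grasp point (between the pads) lies 5 mm behind it; z points along the fingers, y is the line along which they close (so a half turn about z gives the same grasp; the last joint's range is limited). The gripper opens to 85 mm and grips with 20 to 120 N. Pads are 22 mm wide; open, the fingers measure 114 mm over their backs; the gripper's body (76 mm by 85 mm) begins 54 mm behind the grasp point. The pads swing forward as they close: fully open they stand 13 mm farther back than shut.
Start: joints at [-69.082, 5.22, 70.514, -0, 104.267, -3.249], TCP at [0.246, -0.547, 0.212] pointing down, gripper open.
Joint ranges: [-164.24, 164.24], [-49.07, 125.15], [9.68, 141.18], [-86.29, 266.29], [3.28, 154.24], [-151.56, 151.56]. Speed limits (degrees/s): [147.25, 147.25, 172.46, 180, 180, 180].

### API

Orientations are given as [roll, pitch, yaw] about the fixed x, y, z axes, in that order (R = Rz(yaw) Ry(pitch) Rx(roll)).
In Python, from bench import robot, camrig, probe_bus, order gives the robot as it stands (robot), with the cameras (camrig), the readings (probe_bus) and the job (order).
- The arm moves only by the tool pendant, called after "Call:" as a command line: name --pt "numbers of a row" for each row, then --argument value for the rest. Schema: {"type":"object","properties":{"segments":{"type":"array","items":{"type":"array","items":{"type":"number"},"minItems":5,"maxItems":5},"minItems":1,"maxItems":8},"only":{"type":"string"},"quiet":{"type":"boolean"},"lines":{"type":"string"}},"required":["segments"],"additionalProperties":false}. segments is a list of rows, 1 to 8 of them, each of 5 numbers: the finger opening in m, then dx, dy, dz in fractions of the full range, 1 being 0.3 m, then a turn about the tool's z in normalised numbers (1 is 2 pi rad); each row is the pose to reach, as a shift and turn from the pose commanded when the call began, along the tool's axes at that moment; what a row does not reach only later rows make up. A row lasts 1/12 s, in which the tool goes at most 0.0417 m and 7.16 degrees, less where a joint would pass 70% of its speed; a pose out of reach is approached as far as the arm can. The fingers move at their own pace and stop on an object; the grip force is fixed at half the most. Time passes only in rows, so rows that do not move let the fingers close. The tool returns the time, the measured TCP pose, the force, the opening and the grip force at its end. only (a regular expression) keeps the lines of the reply that match it, lines (a string "A,B") keeps lines A to B, and quiet returns only ok. No shift or turn number may pass 1 either way. Input that does not fit is refused with a message, and nothing moves.
- probe_bus.get_state(): the state, without advancing time (a new reading comes with each control period).
- camrig.read_camera(name): name is "scene" or "top" or "wrist"; returns a dict with "image" (480x640x3 uint8, blue, green, red), "depth" (480x640 float32, m along the optical axis (not along the pixel's ray), 0 where there is no reading), "fx", "fy", "cx", "cy" (pixels), "view" (4x4, takes a point from world to camera coordinates); the wrist camera has in their place "hand_eye" (4x4, takes a point from camera to tool coordinates, whose origin is the TCP and whose axes are the flange's). Camera axes: x right, y down, z forward; pixel columns grow to the right and rows downward; lengths in m; the calibration is good to about 2 mm. A picture is of the moment at which its call begins: read the wrist's pose just before it.
- order.job_done(): hands the job in; it is judged then, once.
The state is a dict: "time_s": time; "joint_pos": joint angles; "qvel": joint speeds; "joint_efforts": joint torques, N m; "tool_pos": TCP position; "tool_rot": TCP orientation; "contact_force": force on the tool from outside, world axes, zero at the start; "wrist_torque": the same for the moment, N m; "opening": finger opening in m; "grip_force": force on a finger pad.
Only numpy, scipy, OpenCV 4.12 (cv2) and the standard library are available. Lean on these libraries where they do the work, as an engineer would, in place of code of your own. Each camera call takes 0.05 s, during which the arm holds its last target. There are 200 camera calls.

## Working session

There is one attempt and no reset: what is moved stays moved. The work goes in short steps, Python scripts to look and compute and a tool call to move; the robot and the scene stay as the last step left them, time stands still between calls to the robot, and variables do not carry over. Pictures are saved under pics/ and viewed, at most 10 in all, crops included, and the job is handed in when it is done.

```bash
ls; mkdir -p pics; python3 - <<'E'
from bench import robot, camrig, probe_bus, order
import cv2,numpy as np
for n in("top","scene"):
    c=camrig.read_camera(n); cv2.imwrite(f"pics/{n}0.png",c["image"])
    np.savez(f"{n}0.npz",**c); print(n,c["fx"],c["cx"],c["cy"],c["view"].round(3).tolist())
s=probe_bus.get_state();print(s["time_s"],s["tool_pos"],s["tool_rot"],s["contact_force"],s["opening"])
E
```

```text
bench.py
pics
top 477.6177076422857 317.9528042275511 249.0728271982765 [[0.005, -1.0, 0.006, -0.007], [-0.983, -0.006, -0.186, 0.588], [0.186, -0.005, -0.983, 1.078], [0.0, 0.0, 0.0, 1.0]]
scene 549.4916159552947 321.5909008870103 251.71842633740553 [[0.654, 0.757, -0.007, -0.363], [0.62, -0.541, -0.567, -0.285], [-0.433, 0.367, -0.823, 1.83], [0.0, 0.0, 0.0, 1.0]]
0.1 [ 0.24553132 -0.54714554  0.21134118] [-1.79896423e+02 -4.91529596e-03  2.41669216e+01] [ 1.0908051  -0.01461015  0.04236205] 0.08534896137252576
```

View pics/top0.png

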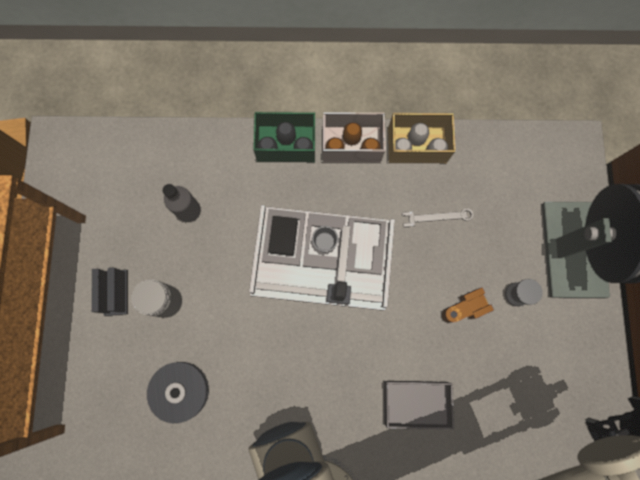

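View pics/scene0.png

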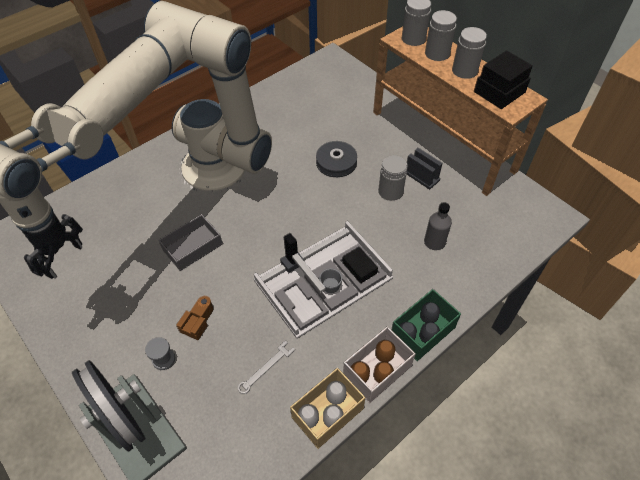

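The top view shows the carrier centred near (322,258) with its track towards the robot. The nests from the left are pad (283,237), cup (324,240) and the empty jaw nest (366,245). The grip is at (340,292), with the bar running up between the cup and jaw nests. The jaw lies at (468,306), head to the right. Next I measure.

```bash
cat > h.py <<'E'
import numpy as np,cv2
def load(n): return dict(np.load(n))
def cloud(c):
    v,u=np.mgrid[:480,:640]; d=c["depth"]
    P=np.stack([(u-c["cx"])/c["fx"]*d,(v-c["cy"])/c["fy"]*d,d],-1)
    T=np.linalg.inv(c["view"]); return P@T[:3,:3].T+T[:3,3]
def ray(c,uv,z):
    T=np.linalg.inv(c["view"]); uv=np.atleast_2d(uv).astype(float)
    r=np.c_[(uv[:,0]-c["cx"])/c["fx"],(uv[:,1]-c["cy"])/c["fy"],np.ones(len(uv))]@T[:3,:3].T
    o=T[:3,3]; return (o+r*((z-o[2])/r[:,2])[:,None])[:,:2]
def rect(p):
    (c,s,a)=cv2.minAreaRect((p*1000).astype(np.float32)); return np.round(c,1),np.round(s,1),round(a,2)
E
python3 - <<'E'
from h import *
for n in("top","scene"):
    c=load(n+"0.npz");W=cloud(c);hsv=cv2.cvtColor(c["image"],cv2.COLOR_BGR2HSV)
    m=cv2.inRange(hsv,(5,110,60),(20,255,255))>0
    ok=(abs(W[...,0]-.45)<.2)&(abs(W[...,1]+.3)<.17)
    j=m&ok; Z=W[j][:,2]; print(n,"jaw",j.sum(),np.percentile(Z,[2,50,98]))
    t=j&(W[...,2]>.037)&(W[...,2]<.05); print(" top z",rect(W[t][:,:2]))
    cnt=max(cv2.findContours((j*255).astype('uint8'),0,1)[0],key=cv2.contourArea)
    print(" top med z",np.median(W[t][:,2]))
    # carrier region
    R=(abs(W[...,0]-.52)<.17)&(abs(W[...,1]-0)<.22)
    for lo,hi in((.037,.047),(.028,.0335),(.079,.094),(.13,.152)):
        k=R&(W[...,2]>lo)&(W[...,2]<hi);print(lo,hi,k.sum(),rect(W[k][:,:2]) if k.any() else 0, W[k].mean(0).round(3))
    k=R&(W[...,2]>.134)&(W[...,2]<.15); print("grip",rect(W[k][:,:2]))
    dz=W[(abs(W[...,0]-.3)<.05)&(abs(W[...,1])<.3)][:,2]; print("table z",np.median(dz))
c=load("top0.npz");cv2.imwrite("pics/c1.png",cv2.resize(c["image"][190:330,235:505],None,fx=2.9,fy=2.9,interpolation=cv2.INTER_CUBIC))
E
```

```text
top jaw 850 [0.02548205 0.04216516 0.04753586]
 top z (array([ 451.8, -354. ]), array([ 58.5, 109.4]), 24.24)
 top med z 0.04338228872423999
0.037 0.047 1031 (array([573.2, -14. ]), array([328.4, 214.9]), 84.14) [ 0.554 -0.021  0.041]
0.028 0.0335 2346 (array([572.8, -11.9]), array([313.1, 213.3]), 84.12) [ 0.595 -0.016  0.03 ]
0.079 0.094 440 (array([552. , -58.5]), array([ 20.6, 173.5]), 83.47) [ 0.571 -0.061  0.085]
0.13 0.152 184 (array([483.9, -52.4]), array([24.1, 35.9]), 81.85) [ 0.483 -0.052  0.14 ]
grip (array([483.9, -52.5]), array([24. , 35.9]), 81.85)
table z -3.2082994809390364e-05
scene jaw 624 [0.02285138 0.04227508 0.04869864]
 top z (array([ 453.3, -354.1]), array([ 62.3, 108.9]), 23.48)
 top med z 0.04397529685271695
0.037 0.047 711 (array([574.5, -13.1]), array([330.4, 215.3]), 84.39) [ 0.574 -0.022  0.042]
0.028 0.0335 1566 (array([576.3, -16.7]), array([322.2, 211.9]), 84.23) [ 0.599 -0.025  0.03 ]
0.079 0.094 347 (array([554.6, -58.1]), array([ 26.5, 172.2]), 84.13) [ 0.566 -0.061  0.086]
0.13 0.152 114 (array([484.7, -51.6]), array([25.7, 37.1]), 81.39) [ 0.487 -0.053  0.141]
grip (array([484.7, -51.6]), array([25.7, 37.1]), 81.39)
table z 0.0009208514445351312
```

View pics/c1.png

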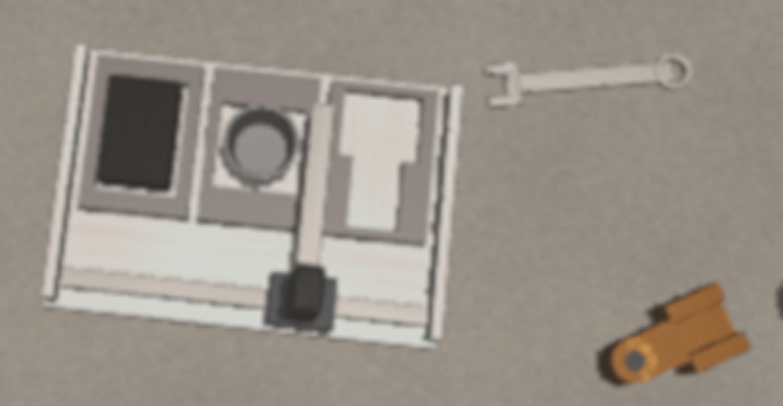

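```bash
cat >> h.py <<'E'
from scipy.spatial.transform import Rotation as Ro
def delta(s,xyz,yaw):
    R=Ro.from_euler('xyz',s["tool_rot"],degrees=True)
    d=R.inv().apply(np.array(xyz)-s["tool_pos"])
    t=-((yaw-s["tool_rot"][2]+180)%360-180)
    print("delta",d.round(4),"turn",round(t,2))
def say(xyz=None,yaw=None):
    from bench import robot, camrig, probe_bus, order
    s=probe_bus.get_state(); print(s["time_s"],s["tool_pos"].round(4),s["tool_rot"].round(2),s["contact_force"].round(1),s["opening"],s["joint_pos"])
    if xyz is not None: delta(s,xyz,yaw)
    return s
def wrist(name):
    from bench import robot, camrig, probe_bus, order
    s=probe_bus.get_state(); c=camrig.read_camera("wrist")
    R=np.eye(4);R[:3,:3]=Ro.from_euler('xyz',s["tool_rot"],degrees=True).as_matrix();R[:3,3]=s["tool_pos"]
    c["view"]=np.linalg.inv(R@c["hand_eye"]); cv2.imwrite(f"pics/{name}.png",c["image"]); np.savez(name+".npz",**c); return c
E
python3 -c "
from h import *
say([.449,-.347,.2],113.9)"
```

```text
0.1 [ 0.2455 -0.5471  0.2113] [-179.9    -0.     24.17] [ 1.1 -0.   0. ] 0.08534896137252576 [-6.90813505e+01  5.26113598e+00  7.05748106e+01 -9.92153857e-04
  1.04267742e+02 -3.24852020e+00]
delta [ 0.2676 -0.0993  0.0115] turn -89.73
```

The manual's scale: shifts go in shares of 0.3 m and turns go in shares of 2 pi rad. Converting my numbers, 0.268 m / 0.3 = 0.8933, 0.25 m / 0.3 = 0.8333, -56 degrees / 360 = -0.1556.

Call:
pendant --pt "0.085 0.1333 -0.04 0.0333 -0.0194" --pt "0.085 0.2667 -0.0833 0.0333 -0.0389" --pt "0.085 0.4 -0.1333 0.0333 -0.0583" --pt "0.085 0.5333 -0.1833 0.0333 -0.0778" --pt "0.085 0.6333 -0.2333 0.0333 -0.0972" --pt "0.085 0.7333 -0.2667 0.0333 -0.1167" --pt "0.085 0.8333 -0.3 0.0333 -0.1361" --pt "0.085 0.8933 -0.33 0.0333 -0.1556"

```text
time_s: 0.77
tool_pos: [0.4515, -0.3449, 0.2017]
tool_rot: [-180.0, -0.1, 80.6]
contact_force: [-1.0, -0.7, -0.3]
opening: 0.0851
grip_force: 0.0
```

```bash
python3 -c "
from h import *
say([.449,-.347,.2],113.9)"
```

```text
0.7667 [ 0.4515 -0.3449  0.2017] [-1.7998e+02 -7.0000e-02  8.0640e+01] [-1.  -0.7 -0.3] 0.08506930323504965 [-4.08406260e+01  2.32876367e-01  7.67379387e+01  5.34086304e-02
  1.03078828e+02 -3.14724481e+01]
delta [-0.0024 -0.0022  0.0017] turn -33.26
```

Converted, -33 degrees / 360 = -0.0917.

Call:
pendant --pt "0.085 0 0 0 -0.0194" --pt "0.085 0 0 0 -0.0389" --pt "0.085 0 0 0 -0.0583" --pt "0.085 0 0 0 -0.0778" --pt "0.085 0 0 0 -0.0917" --pt "0.085 0 0 0 -0.0917" --pt "0.085 0 0 0 -0.0917"

```text
time_s: 1.35
tool_pos: [0.4495, -0.3473, 0.2019]
tool_rot: [-180.0, -0.0, 113.0]
contact_force: [-0.7, -0.5, 0.4]
opening: 0.0851
grip_force: 0.0
```

```bash
cat > w1.py <<'E'
from h import *
say(); c=wrist("w1"); W=cloud(c); hsv=cv2.cvtColor(c["image"],cv2.COLOR_BGR2HSV)
m=cv2.inRange(hsv,(5,110,60),(20,255,255))>0
m&=(c["depth"]>0)
print(m.sum(),np.percentile(W[m][:,2],[5,50,95]))
t=m&(W[...,2]>.037)&(W[...,2]<.05); print(rect(W[t][:,:2]),np.median(W[t][:,2]))
E
python3 w1.py
```

```text
1.35 [ 0.4495 -0.3473  0.2019] [-1.7998e+02 -4.0000e-02  1.1301e+02] [-0.7 -0.5  0.4] 0.08507923431962611 [-4.11180290e+01  2.07553849e-01  7.67419375e+01  9.67782409e-04
  1.03096371e+02 -6.41301974e+01]
2673 [0.02928353 0.04300693 0.04503075]
(array([ 463.1, -384.8]), array([59.2, 49.5]), 24.48) 0.04408117824959462
```

View pics/w1.png

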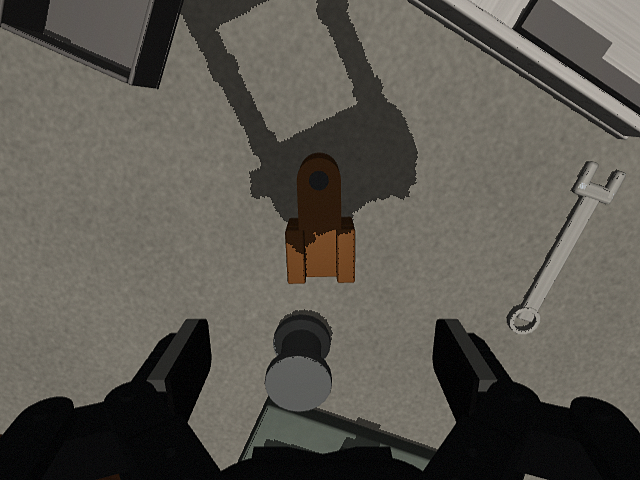

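The wrist view shows the jaw at (320,220) with its head down in the image, the shank in shadow, and the spool behind at (300,370). I remeasure with the shadowed shank included.

```bash
python3 - <<'E'
from h import *
c=load("w1.npz");W=cloud(c);hsv=cv2.cvtColor(c["image"],cv2.COLOR_BGR2HSV)
v,u=np.mgrid[:480,:640]
m=(W[...,2]>.037)&(W[...,2]<.05)&(v>140)&(v<300)&(u>270)&(u<370)&(c["depth"]>0)
r=rect(W[m][:,:2]);print(m.sum(),r)
a=np.radians(-65.6); ex=np.array([np.cos(a),np.sin(a)]); ey=np.array([-ex[1],ex[0]])
p=W[m][:,:2]-np.array(r[0])/1000; q=np.c_[p@ex,p@ey]*1000
for lo,hi in((-45,-30),(-30,-15),(-15,0),(10,30),(30,50)):
    k=(q[:,0]>lo)&(q[:,0]<hi);print(lo,hi,q[k,1].min().round(1),q[k,1].max().round(1))
E
```

```text
4961 (array([ 450.6, -357.1]), array([ 59.8, 110. ]), 24.02)
-45 -30 -17.4 18.0
-30 -15 -17.7 17.9
-15 0 -17.8 17.7
10 30 -30.0 29.5
30 50 -29.9 29.5
```

```bash
python3 -c "
from h import *
say([.4467,-.3485,.029],114)"
```

```text
1.4 [ 0.4495 -0.3473  0.202 ] [-1.7998e+02 -4.0000e-02  1.1300e+02] [-0.2 -0.6  0.4] 0.08491614862992618 [-4.11210665e+01  2.03468355e-01  7.67370616e+01  5.93579611e-04
  1.03098709e+02 -6.41219568e+01]
delta [-1.00e-04 -3.00e-03  1.73e-01] turn -1.0
```

Converted, 0.173 m / 0.3 = 0.5767, 0.16 m / 0.3 = 0.5333, -1 degrees / 360 = -0.0028.

Call:
pendant --pt "0.085 0 -0.01 0.1333 -0.0028" --pt "0.085 0 -0.01 0.2667 -0.0028" --pt "0.085 0 -0.01 0.3833 -0.0028" --pt "0.085 0 -0.01 0.4667 -0.0028" --pt "0.085 0 -0.01 0.5333 -0.0028" --pt "0.085 0 -0.01 0.5767 -0.0028" --pt "0.085 0 -0.01 0.5767 -0.0028"

```text
time_s: 1.98
tool_pos: [0.4452, -0.3472, 0.0256]
tool_rot: [-179.9, -0.3, 114.1]
contact_force: [0.1, -0.5, 0.2]
opening: 0.0851
grip_force: 0.0
```

Call:
pendant --pt "0.07 0 0 0 0" --pt "0.055 0 0 0 0" --pt "0.045 0 0 0 0" --pt "0.03 0 0 0 0" --pt "0.02 0 0 0 0" --pt "0.02 0 0 0 0" --pt "0.02 0 0 0 0" --pt "0.02 0 0 0 0"

```text
time_s: 2.65
tool_pos: [0.4469, -0.3486, 0.0295]
tool_rot: [180.0, 0.0, 114.2]
contact_force: [0.1, 0.4, -0.6]
opening: 0.0198
grip_force: 0.0
```

```bash
python3 - <<'E'
from h import *
say(); wrist("w2")
from bench import robot, camrig, probe_bus, order
c=camrig.read_camera("top");np.savez("top2.npz",**c)
a=c["image"][240:360,400:560]; b=load("w2.npz")["image"]
cv2.imwrite("pics/m2.png",np.hstack([cv2.resize(a,(400,300),interpolation=2),cv2.resize(b,(400,300))]))
E
```

```text
2.65 [ 0.4469 -0.3486  0.0295] [1.8000e+02 1.0000e-02 1.1416e+02] [ 0.1  0.4 -0.6] 0.01982693516151726 [-4.13953691e+01  2.53575756e+00  9.19527836e+01 -1.08466319e-03
  8.55003099e+01 -6.55584884e+01]
```

View pics/m2.png

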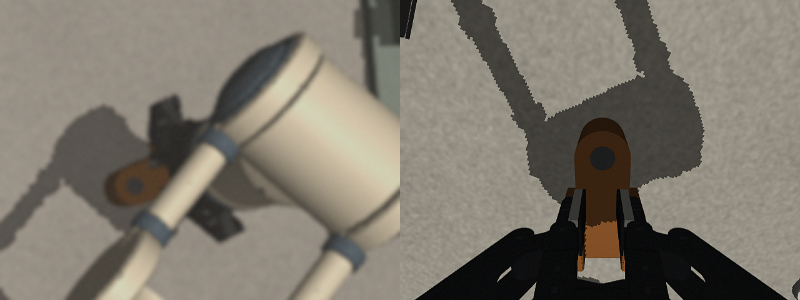

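The crops show the fingers drawn over the shank (right crop, pads at about (583,215) and (618,215)), closed narrower than the shank and not gripping. I check depths.

```bash
python3 - <<'E'
from h import *
c=load("w2.npz");W=cloud(c);hsv=cv2.cvtColor(c["image"],cv2.COLOR_BGR2HSV)
m=(cv2.inRange(hsv,(5,110,20),(20,255,255))>0)
v,u=np.mgrid[:480,:640]
for y in range(190,460,15):
    print(y,[(x,*(W[y,x]*1000).round().astype(int),int(m[y,x])) for x in (290,300,320,340,355,362,370)])
print(load("w2.npz")["hand_eye"].round(3).tolist())
t=load("top2.npz");X=cloud(t);h=cv2.cvtColor(t["image"],cv2.COLOR_BGR2HSV)
k=(cv2.inRange(h,(5,110,20),(20,255,255))>0)&(abs(X[...,0]-.45)<.1)&(abs(X[...,1]+.35)<.1)
print(k.sum(),X[k].mean(0),np.percentile(X[k],[2,98],axis=0))
E
```

```text
190 [(290, np.int64(414), np.int64(-314), np.int64(1), 0), (300, np.int64(418), np.int64(-313), np.int64(0), 0), (320, np.int64(427), np.int64(-308), np.int64(5), 1), (340, np.int64(436), np.int64(-305), np.int64(0), 0), (355, np.int64(443), np.int64(-302), np.int64(0), 0), (362, np.int64(446), np.int64(-300), np.int64(0), 0), (370, np.int64(412), np.int64(-274), np.int64(191), 0)]
205 [(290, np.int64(417), np.int64(-321), np.int64(1), 0), (300, np.int64(420), np.int64(-314), np.int64(25), 1), (320, np.int64(427), np.int64(-308), np.int64(37), 1), (340, np.int64(435), np.int64(-305), np.int64(32), 1), (355, np.int64(446), np.int64(-308), np.int64(2), 0), (362, np.int64(449), np.int64(-307), np.int64(0), 0), (370, np.int64(453), np.int64(-305), np.int64(0), 0)]
220 [(290, np.int64(418), np.int64(-318), np.int64(38), 1), (300, np.int64(422), np.int64(-315), np.int64(44), 1), (320, np.int64(429), np.int64(-311), np.int64(45), 1), (340, np.int64(435), np.int64(-308), np.int64(45), 1), (355, np.int64(441), np.int64(-306), np.int64(42), 1), (362, np.int64(453), np.int64(-314), np.int64(-1)
[... 5434 characters left out ...]
(-351), np.int64(99), 0), (370, np.int64(449), np.int64(-330), np.int64(124), 0)]
445 [(290, np.int64(476), np.int64(-463), np.int64(0), 0), (300, np.int64(481), np.int64(-460), np.int64(0), 0), (320, np.int64(492), np.int64(-454), np.int64(1), 0), (340, np.int64(504), np.int64(-450), np.int64(0), 0), (355, np.int64(512), np.int64(-445), np.int64(1), 0), (362, np.int64(455), np.int64(-344), np.int64(113), 0), (370, np.int64(448), np.int64(-330), np.int64(128), 0)]
[[-0.0, -0.947, -0.322, 0.082], [1.0, -0.0, 0.0, -0.001], [-0.0, -0.322, 0.947, -0.162], [0.0, 0.0, 0.0, 1.0]]
202 [ 0.44010931 -0.3279723   0.04404923] [[ 0.42299316 -0.35161859  0.03912093]
 [ 0.45568108 -0.30472725  0.04879845]]
```

```bash
python3 - <<'E'
from h import *
for n in("w1","w2"):
    c=load(n+".npz"); T=c["hand_eye"]; v,u=np.mgrid[:480,:640]; d=c["depth"]
    P=np.stack([(u-c["cx"])/c["fx"]*d,(v-c["cy"])/c["fy"]*d,d],-1)@T[:3,:3].T+T[:3,3]
    k=(d>0)&(d<.2)&(P[...,2]<.035)&(abs(P[...,0])<.03)&(abs(P[...,1])<.06)
    if n=="w2": k&=(P[...,2]<-.02)
    Q=P[k]; print(n,k.sum(),d[d>0].min()); i=np.argsort(-Q[:,2])[::max(1,len(Q)//15)]
    print((Q[i]*1000).round(1).tolist())
E
```

```text
w1 34750 0.07155681
[[6.7, 42.1, -31.0], [-7.2, -43.3, -46.7], [6.1, 41.6, -56.1], [2.6, -43.3, -63.9], [11.6, 48.7, -72.6], [12.6, -47.7, -80.3], [-2.7, -52.8, -83.7], [2.3, 55.5, -85.1], [12.1, 48.0, -86.8], [9.3, -13.1, -93.1], [9.7, -13.7, -95.5], [10.7, -10.1, -97.5], [16.4, 23.9, -99.0], [16.5, 24.6, -100.6], [18.0, 28.7, -103.1], [17.8, -32.5, -106.9]]
w2 47885 0.072130516
[[-1.4, -10.9, -20.1], [11.1, 12.4, -49.4], [9.0, 10.9, -64.8], [11.7, 22.1, -71.0], [5.9, 28.4, -74.1], [-11.0, -33.6, -75.7], [-10.4, -34.5, -78.2], [-7.5, -36.4, -82.4], [17.0, 18.8, -86.4], [17.5, -11.2, -89.9], [16.6, 16.3, -92.5], [15.7, 9.5, -94.7], [10.9, 44.9, -97.0], [9.7, 43.8, -99.1], [16.4, 13.7, -101.2], [17.6, -17.8, -106.9]]
```

Depth shows the real fingertips about 20 mm behind the reported TCP at this opening, and 31 mm behind when open. That isn't the stated 14 mm ahead, so the pads closed above the jaw. I open, descend by that difference, then close.

Converted, 0.033 m / 0.3 = 0.11, 0.022 m / 0.3 = 0.0733.

Call:
pendant --pt "0.085 0 0 0 0" --pt "0.085 0 0 0 0" --pt "0.085 0 0 0 0" --pt "0.085 0 0 0 0" --pt "0.085 0 0 0.0333 0" --pt "0.085 0 0 0.0733 0" --pt "0.085 0 0 0.11 0" --pt "0.085 0 0 0.11 0"

```text
time_s: 3.42
tool_pos: [0.445, -0.3469, -0.008]
tool_rot: [-179.8, -0.3, 114.2]
contact_force: [-0.5, 0.2, -0.6]
opening: 0.0848
grip_force: 0.0
```

Call:
pendant --pt "0.07 0 0 0 0" --pt "0.055 0 0 0 0" --pt "0.045 0 0 0 0" --pt "0.03 0 0 0 0" --pt "0.02 0 0 0 0" --pt "0.02 0 0 0 0" --pt "0.02 0 0 0 0" --pt "0.02 0 0 0 0"

```text
time_s: 4.08
tool_pos: [0.4475, -0.349, -0.0026]
tool_rot: [179.9, 0.1, 114.2]
contact_force: [0.5, 0.0, 4.5]
opening: 0.035
grip_force: 62.9
```

Converted, -0.2 m / 0.3 = -0.6667, -0.18 m / 0.3 = -0.6.

Call:
pendant --pt "0.02 0 0 -0.1 0" --pt "0.02 0 0 -0.2167 0" --pt "0.02 0 0 -0.3333 0" --pt "0.02 0 0 -0.4667 0" --pt "0.02 0 0 -0.6 0" --pt "0.02 0 0 -0.6667 0" --pt "0.02 0 0 -0.6667 0"

```text
time_s: 4.67
tool_pos: [0.448, -0.3497, 0.2018]
tool_rot: [179.8, 0.4, 114.2]
contact_force: [0.6, -0.2, -4.0]
opening: 0.0353
grip_force: 62.2
```

```bash
python3 -c "
from h import *
say([.594,-.23,.2],174.2)"
```

```text
4.6667 [ 0.448  -0.3497  0.2018] [179.82   0.42 114.16] [ 0.6 -0.2 -4. ] 0.03527820124315761 [-4.13987503e+01 -2.33509125e-01  7.71998089e+01 -8.42175723e-03
  1.02579288e+02 -6.55643222e+01]
delta [0.0494 0.1822 0.002 ] turn -60.04
```

Converted, 0.182 m / 0.3 = 0.6067, 0.16 m / 0.3 = 0.5333, -56 degrees / 360 = -0.1556.

Call:
pendant --pt "0.02 0.02 0.0767 0 -0.0194" --pt "0.02 0.04 0.1533 0 -0.0389" --pt "0.02 0.06 0.2267 0 -0.0583" --pt "0.02 0.0833 0.3033 0 -0.0778" --pt "0.02 0.1033 0.38 0 -0.0972" --pt "0.02 0.1233 0.4567 0 -0.1167" --pt "0.02 0.1433 0.5333 0 -0.1361" --pt "0.02 0.1633 0.6067 0 -0.1556"

```text
time_s: 5.33
tool_pos: [0.5926, -0.228, 0.1914]
tool_rot: [179.9, -0.4, 170.5]
contact_force: [1.4, 0.2, -4.5]
opening: 0.035
grip_force: 62.0
```

Call:
pendant --pt "0.02 0 0 0 -0.0111" --pt "0.02 0 0 0 -0.0111" --pt "0.02 0 0 0 -0.0111" --pt "0.02 0 0 0 -0.0111"

```text
time_s: 5.67
tool_pos: [0.5919, -0.2296, 0.1941]
tool_rot: [180.0, -0.2, 174.0]
contact_force: [-0.3, 0.3, -5.0]
opening: 0.035
grip_force: 62.2
```

```bash
python3 -c "
from h import *
say([.594,-.23,.2],174.2); wrist('w3')"
```

```text
5.6667 [ 0.5919 -0.2296  0.1941] [179.96  -0.2  173.99] [-0.3  0.3 -5. ] 0.03498845850194305 [-2.42626526e+01  1.07029779e+01  6.63851199e+01 -2.51540940e-02
  1.03114809e+02 -1.08263020e+02]
delta [-0.0021 -0.0001 -0.0059] turn -0.21
```

View pics/w3.png

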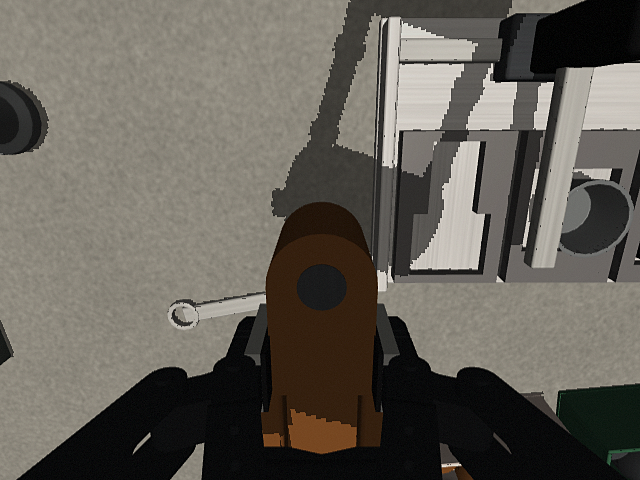

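The wrist view shows the jaw held level, with its round end up at (320,210). The empty pocket is clear of the bar, spanning about (415–490, 140–272), and the bar is at (560,170). I measure the pocket and the held jaw in the same camera.

```bash
cat > n3.py <<'E'
from h import *
c=load("w3.npz");W=cloud(c); O=np.array([.602,-.1169])
a=np.radians(-5.8); ex=np.array([np.cos(a),np.sin(a)]); ey=np.array([-ex[1],ex[0]])
p=(W[...,:2]-O)*1000; X=p@ex; Y=p@ey; Z=W[...,2]*1000
v,u=np.mgrid[:480,:640]
fl=(Z>14)&(Z<23)&(abs(X)<64)&(abs(Y)<40)&(v>130)&(u>395)
print("floor",fl.sum(),np.median(Z[fl]),rect(W[fl][:,:2]))
for lo,hi in((-50,-35),(-35,-20),(-15,0),(12,25),(25,40),(40,52)):
    k=fl&(X>lo)&(X<hi); print(lo,hi,np.percentile(Y[k],[1,99]).round(1))
for lo,hi in((-25,-15),(-15,0),(0,15),(15,25)):
    k=fl&(Y>lo)&(Y<hi); print("x at y",lo,hi,np.percentile(X[k],[0.5,99.5]).round(1))
pl=(Z>27)&(Z<34)&(abs(X)<75)&(abs(Y)<48)&(u>390)&(v>120); print("plate",pl.sum(),rect(W[pl][:,:2]))
g=(Z>80)&(Z<92)&(X>-70)&(X<80)&(Y>0)&(Y<90)&(u>500); print("bar",rect(W[g][:,:2]))
# held jaw, tool frame
T=c["hand_eye"];d=c["depth"]
P=(np.stack([(u-c["cx"])/c["fx"]*d,(v-c["cy"])/c["fy"]*d,d],-1)@T[:3,:3].T+T[:3,3])*1000
h=cv2.cvtColor(c["image"],cv2.COLOR_BGR2HSV)
b=(cv2.inRange(h,(3,100,15),(20,255,255))>0)&(u>250)&(u<395)&(v>190)
print("jaw tool z",np.percentile(P[b][:,2],[2,50,98]).round(1))
zt=np.median(P[b&(v>310)&(v<390)][:,2]); t=b&(abs(P[...,2]-zt)<2.5)
print(zt,"x range",np.percentile(P[t][:,0],[.3,99.7]).round(1))
for lo,hi in((-5,10),(10,22),(22,32)):
    k=t&(P[...,0]>lo)&(P[...,0]<hi); print(lo,hi,np.percentile(P[k][:,1],[1,99]).round(1),np.median(P[k][:,2]))
E
python3 n3.py
```

```text
floor 7592 18.039337038043527 (array([ 602.9, -118.4]), array([ 64.2, 116.2]), 84.18)
-50 -35 [-20.3  18.2]
-35 -20 [-20.4  18.2]
-15 0 [-20.4  18.1]
12 25 [-32.7  30. ]
25 40 [-32.7  30. ]
40 52 [-32.6  30. ]
x at y -25 -15 [-56.9  58.5]
x at y -15 0 [-56.9  58.3]
x at y 0 15 [-56.8  58.4]
x at y 15 25 [-56.7  58.6]
plate 8276 (array([ 602.3, -119.2]), array([ 91.5, 132.4]), 84.18)
bar (array([587.1, -66.1]), array([19.3, 99.8]), 84.21)
jaw tool z [-47.9 -46.4 -14.5]
-46.69168695114959 x range [-35.5  47. ]
-5 10 [-18.2  16.3] -46.68042860619491
10 22 [-18.6  16.6] -46.71377364090352
22 32 [-18.6  16.7] -46.69502872969956
```

```bash
python3 -c "
from h import *
say([.595,-.1166,.06],174.18)"
```

```text
5.7167 [ 0.592  -0.2298  0.1948] [ 1.7997e+02 -1.4000e-01  1.7400e+02] [-0.3  0.3 -5.8] 0.03511111166127057 [-2.42779839e+01  1.06717879e+01  6.63446775e+01 -1.70333908e-02
  1.03121629e+02 -1.08283206e+02]
delta [0.0085 0.1129 0.1349] turn -0.18
```

Converted, 0.125 m / 0.3 = 0.4167, 0.113 m / 0.3 = 0.3767.

Call:
pendant --pt "0.02 0.0067 0.1 0 0" --pt "0.02 0.0167 0.2 0 0" --pt "0.02 0.025 0.3 0 0" --pt "0.02 0.0283 0.3767 0 0" --pt "0.02 0.0283 0.3767 0.1 0" --pt "0.02 0.0283 0.3767 0.2333 0" --pt "0.02 0.0283 0.3767 0.35 0" --pt "0.02 0.0283 0.3767 0.4167 0"

```text
time_s: 6.38
tool_pos: [0.5932, -0.1159, 0.0661]
tool_rot: [180.0, -0.4, 174.0]
contact_force: [-0.3, 0.1, -6.3]
opening: 0.0348
grip_force: 62.1
```

Call:
pendant --pt "0.02 0 0 0 0" --pt "0.02 0 0 0 0" --pt "0.02 0 0 0 0" --pt "0.02 0 0 0 0" --pt "0.02 0 0 0 0" --pt "0.02 0 0 0 0"

```text
time_s: 6.88
tool_pos: [0.5968, -0.1164, 0.0735]
tool_rot: [-180.0, 0.2, 174.2]
contact_force: [-0.2, -0.7, -5.1]
opening: 0.0347
grip_force: 62.2
```

```bash
python3 -c "
from h import *
say([.595,-.1166,.035],174.18)"
```

```text
6.8833 [ 0.5968 -0.1164  0.0735] [-179.97    0.19  174.15] [-0.2 -0.7 -5.1] 0.03473430564838786 [-1.42436607e+01  7.23304480e+00  8.24404831e+01  1.30738177e-03
  9.01369804e+01 -9.83947663e+01]
delta [ 0.0019 -0.0003  0.0385] turn -0.03
```

Converted, 0.038 m / 0.3 = 0.1267, 0.03 m / 0.3 = 0.1.

Call:
pendant --pt "0.02 0.0067 0 0.05 0" --pt "0.02 0.0067 0 0.1 0" --pt "0.02 0.0067 0 0.1267 0" --pt "0.02 0.0067 0 0.1267 0" --pt "0.02 0.0067 0 0.1267 0" --pt "0.02 0.0067 0 0.1267 0" --pt "0.02 0.0067 0 0.1267 0"

```text
time_s: 7.47
tool_pos: [0.5947, -0.1161, 0.0348]
tool_rot: [-180.0, 0.1, 174.2]
contact_force: [-0.3, -1.4, -4.6]
opening: 0.0349
grip_force: 62.3
```

```bash
python3 -c "
from h import *
say([.595,-.1166,.0153],174.18)"
```

```text
7.4667 [ 0.5947 -0.1161  0.0348] [-1.7998e+02  1.3000e-01  1.7417e+02] [-0.3 -1.4 -4.6] 0.03488026161304113 [-1.42608718e+01  8.14924134e+00  8.54319570e+01  8.46018305e-04
  8.62922022e+01 -9.84273881e+01]
delta [-0.0003 -0.0005  0.0195] turn -0.01
```

Aligned 8 mm above the plate, so I lower it slowly.

Converted, 0.019 m / 0.3 = 0.0633, 0.018 m / 0.3 = 0.06.

Call:
pendant --pt "0.02 0 0 0.0133 0" --pt "0.02 0 0 0.0267 0" --pt "0.02 0 0 0.0367 0" --pt "0.02 0 0 0.0467 0" --pt "0.02 0 0 0.0533 0" --pt "0.02 0 0 0.06 0" --pt "0.02 0 0 0.0633 0" --pt "0.02 0 0 0.0633 0"

```text
time_s: 8.13
tool_pos: [0.5961, -0.1166, 0.0217]
tool_rot: [-180.0, 0.4, 174.2]
contact_force: [-11.1, -1.0, 23.8]
opening: 0.035
grip_force: 72.3
```

```bash
python3 -c "
from h import *
say([.595,-.1166,.0153],174.18)"
```

```text
8.1333 [ 0.5961 -0.1166  0.0217] [-179.96    0.42  174.18] [-11.1  -1.   23.8] 0.03495120783513841 [-1.42858319e+01  8.58111343e+00  8.63293040e+01  2.12505541e-02
  8.46659938e+01 -9.84714531e+01]
delta [ 0.0011 -0.0001  0.0064] turn 0.0
```

Converted, -0.012 m / 0.3 = -0.04, -0.006 m / 0.3 = -0.02.

Call:
pendant --pt "0.02 0 0 -0.02 0" --pt "0.02 0 0 -0.04 0" --pt "0.02 0.0033 0 -0.04 0" --pt "0.02 0.0033 0 -0.04 0" --pt "0.02 0.0033 0 -0.04 0"

```text
time_s: 8.55
tool_pos: [0.5922, -0.1155, 0.0249]
tool_rot: [180.0, -0.1, 174.2]
contact_force: [0.7, 0.0, -6.3]
opening: 0.0351
grip_force: 62.4
```

```bash
python3 -c "
from h import *
say([.595,-.1166,.0153],174.18); wrist('w4')"
```

```text
8.55 [ 0.5922 -0.1155  0.0249] [ 1.7998e+02 -1.2000e-01  1.7417e+02] [ 0.7  0.  -6.3] 0.03508485745311387 [-1.42689965e+01  8.36647872e+00  8.62246963e+01 -7.43509838e-04
  8.55315693e+01 -9.84398128e+01]
delta [-0.0029 -0.0008  0.0096] turn -0.01
```

View pics/w4.png

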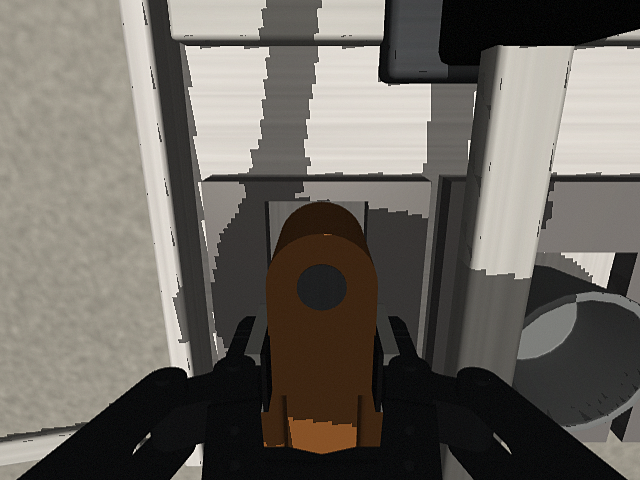

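The view shows the jaw over its pocket, slot edges at about u=266 and 367 and the near wall at v=200. The bar at (510,180) is clear. I measure the gaps in the tool frame.

```bash
python3 - <<'E'
from h import *
c=load("w4.npz");W=cloud(c);v,u=np.mgrid[:480,:640]
T=c["hand_eye"];d=c["depth"]
P=(np.stack([(u-c["cx"])/c["fx"]*d,(v-c["cy"])/c["fy"]*d,d],-1)@T[:3,:3].T+T[:3,3])*1000
Z=W[...,2]*1000
for r in(190,205,212,220,230):print(r,[(i,*P[r,i].round(1).tolist(),Z[r,i].round(1)) for i in(255,262,270,280,300,320,360,366,372,380)])
fl=(Z>14)&(Z<23)&(u>255)&(u<375)&(v>180)&(v<330); print("floor",np.percentile(P[fl],[1,99],axis=0).round(1))
pl=(Z>28)&(Z<33)&(u>190)&(u<440)&(v>165)&(v<330); print("plate",np.percentile(P[pl],[.5,99.5],axis=0).round(1))
h=cv2.cvtColor(c["image"],cv2.COLOR_BGR2HSV)
b=(cv2.inRange(h,(3,100,15),(20,255,255))>0)&(u>250)&(u<395)&(v>190)
zt=np.median(P[b&(v>320)&(v<390)][:,2]); t=b&(abs(P[...,2]-zt)<2.5)
print(zt,zt*-1+W[300,320,2]*0,"x",np.percentile(P[t][:,0],[.3,99.7]).round(1),"y",np.percentile(P[t&(abs(P[...,0]-22)<8)][:,1],[1,99]).round(1))
for x0 in(0,10,20,30,40): k=t&(abs(P[...,0]-x0)<2); print(x0,np.median(P[k][:,2]).round(2),k.sum())
E
```

```text
190 [(255, 52.5, -27.6, -5.6, np.float64(30.6)), (262, 52.3, -24.9, -4.6, np.float64(29.7)), (270, 52.3, -21.7, -4.7, np.float64(29.8)), (280, 52.5, -17.6, -5.5, np.float64(30.5)), (300, 52.3, -9.6, -4.5, np.float64(29.6)), (320, 52.2, -1.6, -4.3, np.float64(29.3)), (360, 52.2, 14.6, -4.2, np.float64(29.2)), (366, 52.4, 16.9, -5.0, np.float64(30.1)), (372, 52.3, 19.4, -4.6, np.float64(29.7)), (380, 52.2, 22.7, -4.0, np.float64(29.1))]
205 [(255, 46.4, -27.8, -6.0, np.float64(31.0)), (262, 46.3, -25.1, -5.3, np.float64(30.3)), (270, 43.5, -23.5, 6.5, np.float64(18.5)), (280, 43.1, -19.3, 8.0, np.float64(17.0)), (300, 43.6, -10.3, 5.8, np.float64(19.2)), (320, 47.4, -1.5, -9.9, np.float64(34.9)), (360, 43.6, 15.8, 6.1, np.float64(19.0)), (366, 45.1, 17.7, -0.4, np.float64(25.4)), (372, 46.2, 19.6, -4.8, np.float64(29.8)), (380, 46.2, 22.9, -4.8, np.float64(29.9))]
212 [(255, 43.4, -28.0, -5.7, np.float64(30.7)), (262, 43.0, -25.5, -3.9, np.float64(28.9)), (270, 40.5, -23.5, 6.1, np.float64(19.0)), (280, 40.2, -19.2, 7.0, np.float64(18.0)), (300, 45.2, -9.3, -12.6, np.float64(37.7)), (3
[... 632 characters left out ...]
np.float64(29.7))]
230 [(255, 35.7, -28.5, -5.3, np.float64(30.3)), (262, 36.1, -25.4, -6.6, np.float64(31.6)), (270, 31.8, -24.1, 7.4, np.float64(17.6)), (280, 31.8, -19.6, 7.6, np.float64(17.4)), (300, 45.9, -7.9, -38.9, np.float64(63.9)), (320, 47.3, -1.4, -43.6, np.float64(68.7)), (360, 39.7, 13.7, -18.7, np.float64(43.7)), (366, 34.8, 17.8, -2.4, np.float64(27.4)), (372, 35.8, 19.9, -5.6, np.float64(30.6)), (380, 35.7, 23.3, -5.3, np.float64(30.3))]
floor [[ 20.2 -24.4   2.5]
 [ 45.4  17.8   8.3]]
plate [[-10.3 -57.3  -6.9]
 [ 56.1  50.7  -3.2]]
-46.674167156311015 46.674167156311015 x [-35.5  47.1] y [-18.6  16.8]
0 -46.66 1006
10 -46.71 1065
20 -46.71 1127
30 -46.68 714
40 -46.72 1127
```

```bash
python3 - <<'E'
from h import *
c=load("w4.npz");W=cloud(c);v,u=np.mgrid[:480,:640]
T=c["hand_eye"];d=c["depth"]
P=(np.stack([(u-c["cx"])/c["fx"]*d,(v-c["cy"])/c["fy"]*d,d],-1)@T[:3,:3].T+T[:3,3])*1000
Z=W[...,2]*1000
for i in(276,284,350,358):print(i,[(r,P[r,i,0].round(1),Z[r,i].round(0)) for r in range(194,208)])
for r in(214,222,240,260):
  print(r,[(i,P[r,i,1].round(1),Z[r,i].round(0)) for i in list(range(262,270))+list(range(362,371))])
print("plate edges",[(r,P[r,240,0].round(1),Z[r,240].round(0)) for r in range(174,186)])
print([(i,P[215,i,1].round(1),Z[215,i].round(0)) for i in list(range(198,212,2))+list(range(424,442,2))])
E
```

```text
276 [(194, np.float64(50.8), np.float64(30.0)), (195, np.float64(50.2), np.float64(29.0)), (196, np.float64(50.0), np.float64(31.0)), (197, np.float64(49.4), np.float64(29.0)), (198, np.float64(49.2), np.float64(30.0)), (199, np.float64(48.7), np.float64(30.0)), (200, np.float64(47.9), np.float64(28.0)), (201, np.float64(45.3), np.float64(19.0)), (202, np.float64(44.8), np.float64(18.0)), (203, np.float64(44.3), np.float64(18.0)), (204, np.float64(43.9), np.float64(18.0)), (205, np.float64(43.3), np.float64(18.0)), (206, np.float64(43.0), np.float64(18.0)), (207, np.float64(42.6), np.float64(18.0))]
284 [(194, np.float64(50.7), np.float64(30.0)), (195, np.float64(50.4), np.float64(30.0)), (196, np.float64(50.0), np.float64(30.0)), (197, np.float64(49.5), np.float64(30.0)), (198, np.float64(49.1), np.float64(30.0)), (199, np.float64(48.7), np.float64(30.0)), (200, np.float64(48.2), np.float64(30.0)), (201, np.float64(45.2), np.float64(18.0)), (202, np.float64(44.9), np.float64(19.0)), (203, np.float64(44.4), np.float64(19.0)), (204, np.float64(43.8), np.float64(18.0)), (205, np.float6
[... 4828 characters left out ...]
0))]
[(198, np.float64(-57.2), np.float64(13.0)), (200, np.float64(-56.9), np.float64(11.0)), (202, np.float64(-55.8), np.float64(11.0)), (204, np.float64(-49.0), np.float64(30.0)), (206, np.float64(-48.2), np.float64(30.0)), (208, np.float64(-48.0), np.float64(28.0)), (210, np.float64(-46.9), np.float64(29.0)), (424, np.float64(40.9), np.float64(31.0)), (426, np.float64(41.8), np.float64(30.0)), (428, np.float64(42.8), np.float64(30.0)), (430, np.float64(48.5), np.float64(12.0)), (432, np.float64(49.6), np.float64(12.0)), (434, np.float64(50.3), np.float64(13.0)), (436, np.float64(50.7), np.float64(14.0)), (438, np.float64(50.9), np.float64(17.0)), (440, np.float64(50.6), np.float64(20.0))]
```

Relative to the pocket, the jaw should go -2.0 mm in tool x and -2.2 mm in tool y.

The manual's scale: shifts go in shares of 0.3 m and turns go in shares of 2 pi rad. Converting my numbers, -0.004 m / 0.3 = -0.0133, -0.0022 m / 0.3 = -0.0073.

Call:
pendant --pt "0.02 -0.0067 -0.0073 -0.0133 0" --pt "0.02 -0.0067 -0.0073 -0.0133 0" --pt "0.02 -0.0067 -0.0073 -0.0133 0" --pt "0.02 -0.0067 -0.0073 -0.0133 0" --pt "0.02 -0.0067 -0.0073 -0.0133 0"

```text
time_s: 9.02
tool_pos: [0.5946, -0.1182, 0.0302]
tool_rot: [180.0, -0.0, 174.2]
contact_force: [-1.2, -0.0, -4.9]
opening: 0.0352
grip_force: 62.4
```

```bash
python3 -c "
from h import *
say([.594,-.1179,.0153],174.18)"
```

```text
9.0167 [ 0.5946 -0.1182  0.0302] [ 1.8000e+02 -1.0000e-02  1.7417e+02] [-1.2 -0.  -4.9] 0.03524469009343173 [-1.44546094e+01  8.49683587e+00  8.55279694e+01  1.38033304e-03
  8.59878454e+01 -9.86197382e+01]
delta [0.0006 0.0002 0.0149] turn -0.01
```

Converted, 0.0135 m / 0.3 = 0.045, 0.012 m / 0.3 = 0.04.

Call:
pendant --pt "0.02 0.0017 0 0.01 0" --pt "0.02 0.0017 0 0.02 0" --pt "0.02 0.0017 0 0.0267 0" --pt "0.02 0.0017 0 0.0333 0" --pt "0.02 0.0017 0 0.04 0" --pt "0.02 0.0017 0 0.045 0" --pt "0.02 0.0017 0 0.045 0" --pt "0.02 0.0017 0 0.045 0"

```text
time_s: 9.68
tool_pos: [0.5957, -0.1188, 0.0209]
tool_rot: [-179.9, 0.3, 174.2]
contact_force: [-4.9, -0.5, 10.3]
opening: 0.0353
grip_force: 66.3
```

```bash
python3 -c "
from h import *
say([.594,-.1179,.0153],174.18)"
```

```text
9.6833 [ 0.5957 -0.1188  0.0209] [-179.95    0.28  174.16] [-4.9 -0.5 10.3] 0.03531619822037948 [-1.44846322e+01  8.74883940e+00  8.62278597e+01 -1.09911508e-02
  8.47368000e+01 -9.86441069e+01]
delta [0.0018 0.0008 0.0056] turn -0.02
```

```bash
python3 - <<'E'
from h import *
from bench import robot, camrig, probe_bus, order
wrist('w5')
for n in("scene","top"):
    c=camrig.read_camera(n); np.savez(n+"5.npz",**c)
a=load("scene5.npz")["image"][200:350,230:410]; b=load("w5.npz")["image"]
cv2.imwrite("pics/m5.png",np.hstack([cv2.resize(a,(480,400),interpolation=2),cv2.resize(b,(320,240))[:].repeat(1,0) if 0 else cv2.copyMakeBorder(cv2.resize(b,(320,240)),0,160,0,0,0)]))
c=load("w5.npz");W=cloud(c);v,u=np.mgrid[:480,:640]
h=cv2.cvtColor(c["image"],cv2.COLOR_BGR2HSV)
b=(cv2.inRange(h,(3,100,15),(20,255,255))>0)&(u>250)&(u<395)&(v>190)
T=c["hand_eye"];d=c["depth"]
P=(np.stack([(u-c["cx"])/c["fx"]*d,(v-c["cy"])/c["fy"]*d,d],-1)@T[:3,:3].T+T[:3,3])*1000
t=b&(P[...,2]<-42)&(P[...,2]>-55)
for x0 in(-5,0,10,20,30,40): k=t&(abs(P[...,0]-x0)<2); print(x0,np.median(P[k][:,2]).round(2),np.median(W[k][:,2]).round(4))
print("jaw x",np.percentile(P[t][:,0],[.3,99.7]).round(1),"y",np.percentile(P[t&(abs(P[...,0]-22)<8)][:,1],[1,99]).round(1))
Z=W[...,2]*1000
for i in(276,284,350,358):
    r=[r for r in range(185,225) if Z[r,i]>27]; print(i,P[max(r),i].round(1) if r else 0)
for r in(214,222):
  L=[i for i in range(240,300) if 26<Z[r,i]<33]; R=[i for i in range(340,400) if 26<Z[r,i]<33]; print(r,P[r,max(L)].round(1),P[r,min(R)].round(1))
E
```

```text
-5 -46.68 0.0676
0 -46.7 0.0676
10 -46.75 0.0676
20 -46.74 0.0675
30 -46.76 0.0675
40 -46.74 0.0674
jaw x [-35.6  47.1] y [-18.7  16.7]
276 [ 52.1 -18.7  -9.9]
284 [ 39.  -16.2  -7.7]
350 [ 44.    9.3 -25.2]
358 [ 39.7  13.6 -10.2]
214 [ 44.3 -10.9 -12.3] [ 43.9   9.1 -10.6]
222 [ 40.9 -14.6 -11.6] [ 40.9  12.7 -11.6]
```

View pics/m5.png

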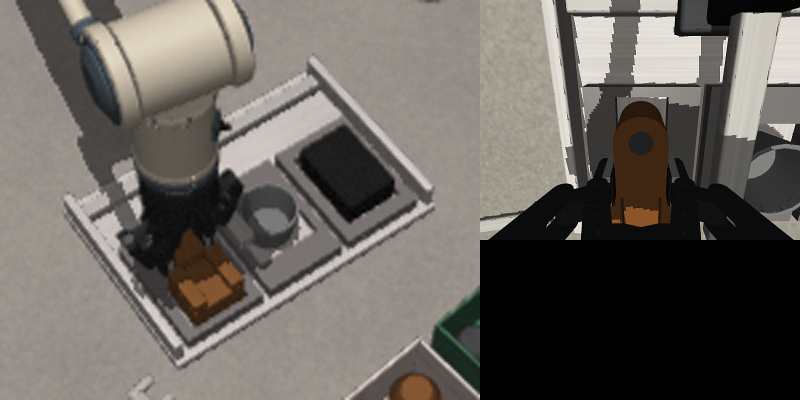

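The scene crop shows the jaw almost in the pocket, 5–6 mm high, and the gap at the near end looks large. I measure the clearance to the near and side walls here.

```bash
python3 - <<'E'
from h import *
c=load("w5.npz");W=cloud(c);v,u=np.mgrid[:480,:640]
T=c["hand_eye"];d=c["depth"]
P=(np.stack([(u-c["cx"])/c["fx"]*d,(v-c["cy"])/c["fy"]*d,d],-1)@T[:3,:3].T+T[:3,3])*1000
Z=W[...,2]*1000
for i in(278,350,358):print(i,[(r,*P[r,i,[0]].round(1),int(Z[r,i].round())) for r in range(186,216,2)])
for r in(206,214): print(r,[(i,P[r,i,1].round(1),int(Z[r,i].round())) for i in list(range(264,282,2))+list(range(362,380,2))])
# scene: far end of the head and far pocket edge, carrier coordinates about wrist nest estimate
s=load("scene5.npz");X=cloud(s);O=np.array([.6028,-.1184]);a=np.radians(-5.82);ex=np.array([np.cos(a),np.sin(a)]);ey=np.array([-ex[1],ex[0]])
p=(X[...,:2]-O)*1000;cx=p@ex;cy=p@ey;z=X[...,2]*1000
h=cv2.cvtColor(s["image"],cv2.COLOR_BGR2HSV);b=(cv2.inRange(h,(3,100,20),(20,255,255))>0)&(abs(cx)<80)&(abs(cy)<50)
t=b&(z>63); print("head top",np.percentile(cx[t],[1,99]).round(1),np.percentile(cy[t],[1,99]).round(1),np.median(z[t]))
for y0 in(-20,0,20):
    k=(abs(cy-y0)<1.5)&(cx>45)&(cx<72)&(z<75); o=np.argsort(cx[k]); print(y0,[(round(float(A),1),round(float(B))) for A,B in zip(cx[k][o],z[k][o])][::2])
# right-hand pixel location check of top plate
E
```

```text
278 [(186, np.float64(54.9), 30), (188, np.float64(54.0), 30), (190, np.float64(53.0), 29), (192, np.float64(52.5), 31), (194, np.float64(49.3), 19), (196, np.float64(48.3), 18), (198, np.float64(47.4), 18), (200, np.float64(46.5), 18), (202, np.float64(45.5), 17), (204, np.float64(44.7), 17), (206, np.float64(44.0), 18), (208, np.float64(43.1), 18), (210, np.float64(42.1), 18), (212, np.float64(41.6), 19), (214, np.float64(40.5), 18)]
350 [(186, np.float64(54.8), 30), (188, np.float64(54.2), 31), (190, np.float64(53.2), 30), (192, np.float64(52.4), 30), (194, np.float64(49.3), 18), (196, np.float64(48.4), 18), (198, np.float64(47.4), 18), (200, np.float64(46.3), 17), (202, np.float64(46.0), 19), (204, np.float64(44.9), 18), (206, np.float64(44.0), 18), (208, np.float64(43.2), 19), (210, np.float64(42.0), 17), (212, np.float64(42.8), 24), (214, np.float64(42.8), 27)]
358 [(186, np.float64(55.0), 31), (188, np.float64(54.2), 31), (190, np.float64(53.2), 30), (192, np.float64(52.5), 30), (194, np.float64(49.2), 18), (196, np.float64(48.3), 18), (198, np.float64(47.6), 19), (200, np.flo
[... 1016 characters left out ...]
4(-18.7), 19), (362, np.float64(16.3), 19), (364, np.float64(17.3), 18), (366, np.float64(18.1), 18), (368, np.float64(18.9), 19), (370, np.float64(20.0), 17), (372, np.float64(20.7), 18), (374, np.float64(20.6), 25), (376, np.float64(20.9), 29), (378, np.float64(21.7), 29)]
head top [-18.   56.5] [-28.5  29.5] 67.7147479364082
-20 [(45.8, 66), (54.8, 36), (54.9, 47), (55.6, 54), (55.8, 32), (59.2, 31), (62.2, 12), (65.8, 17), (68.7, 18)]
0 [(45.1, 55), (52.9, 55), (53.5, 40), (55.5, 24), (55.8, 30), (56.8, 44), (62.2, 30), (65.9, 13), (67.2, 33), (69.3, 11)]
20 [(46.4, 62), (51.9, 43), (54.3, 70), (55.6, 43), (57.0, 67), (58.1, 64), (63.4, 29), (65.1, 12), (65.4, 30), (67.8, 24), (70.4, 9)]
```

The near gap is 5 mm, so the far end rubs the wall and the jaw must go about 2 mm towards the robot. y is good.

Converted, -0.006 m / 0.3 = -0.02, -0.004 m / 0.3 = -0.0133.

Call:
pendant --pt "0.02 0.0017 0 -0.0133 0" --pt "0.02 0.0083 0 -0.02 0" --pt "0.02 0.0083 0 -0.02 0" --pt "0.02 0.0083 0 -0.0133 0" --pt "0.02 0.0083 0 -0.0067 0" --pt "0.02 0.0083 0 0 0" --pt "0.02 0.0083 0 0.0033 0" --pt "0.02 0.0083 0 0.0033 0"

```text
time_s: 10.5
tool_pos: [0.5936, -0.1187, 0.0207]
tool_rot: [-179.9, 0.3, 174.2]
contact_force: [-6.5, -2.8, 17.0]
opening: 0.0351
grip_force: 67.0
```

```bash
python3 -c "
from h import *
say([.594,-.1179,.0153],174.18)"
```

```text
10.5 [ 0.5936 -0.1187  0.0207] [-179.94    0.34  174.17] [-6.5 -2.8 17. ] 0.03510941421973544 [-1.45205542e+01  8.38850463e+00  8.66458116e+01 -6.37023132e-03
  8.46206590e+01 -9.86857803e+01]
delta [-0.0003  0.0008  0.0054] turn -0.01
```

```bash
python3 - <<'E'
from h import *
from bench import robot, camrig, probe_bus, order
c=load("w5.npz");W=cloud(c);v,u=np.mgrid[:480,:640]
T=c["hand_eye"];d=c["depth"]
P=(np.stack([(u-c["cx"])/c["fx"]*d,(v-c["cy"])/c["fy"]*d,d],-1)@T[:3,:3].T+T[:3,3])*1000
for i in(240,250,256,262,382,388,394,402,450,480,500):print(i,[(r,*P[r,i].round(0).astype(int).tolist()) for r in range(300,420,10)])
s=probe_bus.get_state();print(s["contact_force"],s["wrist_torque"],s["joint_efforts"])
s=load("top5.npz");X=cloud(s)
E
```

```text
240 [(300, 5, -36, -9), (310, 1, -36, -10), (320, -4, -37, -9), (330, 7, -31, -36), (340, 7, -29, -43), (350, 8, -28, -50), (360, 14, -25, -64), (370, 13, -24, -67), (380, 12, -23, -71), (390, 13, -22, -75), (400, 17, -20, -85), (410, 18, -20, -89)]
250 [(300, 5, -32, -9), (310, 1, -32, -9), (320, 7, -28, -29), (330, 8, -27, -37), (340, 11, -24, -50), (350, 12, -23, -56), (360, 12, -22, -61), (370, 12, -21, -67), (380, 13, -21, -71), (390, 12, -20, -75), (400, 18, -18, -85), (410, 18, -17, -89)]
256 [(300, 6, -29, -10), (310, 0, -29, -9), (320, 12, -24, -37), (330, 11, -23, -43), (340, 12, -22, -50), (350, 12, -21, -56), (360, 9, -21, -57), (370, 8, -21, -60), (380, 13, -19, -71), (390, 13, -18, -76), (400, 17, -17, -84), (410, 18, -16, -88)]
262 [(300, 5, -27, -9), (310, 12, -23, -30), (320, 12, -22, -37), (330, 12, -21, -44), (340, 11, -20, -49), (350, 12, -20, -56), (360, 9, -19, -58), (370, 6, -19, -58), (380, 2, -20, -57), (390, -2, -20, -57), (400, -5, -20, -58), (410, -10, -20, -57)]
382 [(300, 6, 25, -9), (310, 12, 22, -30), (320, 12, 21, -37), (330, 12, 20, -44), (340, 11, 1
[... 1063 characters left out ...]
 (400, 8, 34, -74), (410, 6, 34, -75)]
480 [(300, 33, 43, -63), (310, 30, 43, -64), (320, 27, 43, -64), (330, 24, 44, -65), (340, 21, 44, -64), (350, 18, 44, -65), (360, 16, 44, -66), (370, 15, 43, -70), (380, 14, 42, -72), (390, 12, 41, -75), (400, 13, 40, -79), (410, 10, 40, -80)]
500 [(300, 33, 48, -64), (310, 31, 48, -65), (320, 28, 49, -65), (330, 25, 49, -65), (340, 22, 49, -66), (350, 18, 50, -65), (360, 15, 50, -66), (370, 12, 50, -66), (380, 13, 48, -71), (390, 12, 47, -75), (400, 13, 45, -79), (410, 14, 43, -84)]
[-6.52495069 -2.78455525 17.03422536] [0.73057427 0.77199552 0.28806789] [ 1.48892060e+00 -3.78399539e+01 -3.42527640e+01  3.73504870e-02
 -1.81887276e+00  2.45644134e-01]
```

The right-hand finger knuckle, bottom near tool (7…15, 37…43, -64), lies on the bar's top at tool z = -64.5, and that is what blocks the descent. The jaw itself is centred and 6 mm deep in the pocket. I unload slightly and release so it drops the last few millimetres.

Converted, -0.005 m / 0.3 = -0.0167, -0.003 m / 0.3 = -0.01.

Call:
pendant --pt "0.02 0 0 -0.01 0" --pt "0.02 0 0 -0.0167 0" --pt "0.02 0 0 -0.0167 0" --pt "0.02 0 0 -0.0167 0"

```text
time_s: 10.83
tool_pos: [0.5921, -0.1181, 0.0212]
tool_rot: [-180.0, 0.1, 174.2]
contact_force: [0.8, -3.0, 2.4]
opening: 0.0349
grip_force: 65.6
```

Call:
pendant --pt "0.038 0 0 0 0" --pt "0.042 0 0 0 0" --pt "0.046 0 0 0 0" --pt "0.05 0 0 0 0" --pt "0.05 0 0 0 0" --pt "0.05 0 0 0 0"

```text
time_s: 11.33
tool_pos: [0.5917, -0.1179, 0.0208]
tool_rot: [-180.0, -0.0, 174.2]
contact_force: [-0.0, -2.8, 1.7]
opening: 0.0499
grip_force: 1.4
```

```bash
python3 -c "
from h import *
say([.594,-.1179,.0153],174.18); c=wrist('w6');W=cloud(c);v,u=np.mgrid[:480,:640]
h=cv2.cvtColor(c['image'],cv2.COLOR_BGR2HSV)
b=(cv2.inRange(h,(3,100,15),(20,255,255))>0)&(u>250)&(u<395)&(v>190)&(W[...,2]>.05)
for r in range(240,400,20):
  k=b&(abs(v-r)<4)&(abs(u-320)<40); print(r,k.sum(),np.median(W[k],axis=0).round(4))
"
```

```text
11.3333 [ 0.5917 -0.1179  0.0208] [-1.8000e+02 -1.0000e-02  1.7417e+02] [-0.  -2.8  1.7] 0.049901894882007324 [-1.44966028e+01  8.40762385e+00  8.66128768e+01 -2.88274312e-03
  8.49843036e+01 -9.86621411e+01]
delta [-0.0023  0.0002  0.0055] turn -0.01
240 551 [ 0.5486 -0.1149  0.0619]
260 468 [ 0.5552 -0.1145  0.0621]
280 223 [ 0.5625 -0.1084  0.0621]
300 389 [ 0.5699 -0.1145  0.0621]
320 553 [ 0.5775 -0.1178  0.0621]
340 553 [ 0.5853 -0.1186  0.0621]
360 553 [ 0.5935 -0.1194  0.0622]
380 553 [ 0.6022 -0.1204  0.0621]
```

The jaw top reads 62.1 mm everywhere, so it's flat and home. I lift off and look at where the bar and nest lie.

Converted, -0.18 m / 0.3 = -0.6, -0.15 m / 0.3 = -0.5.

Call:
pendant --pt "0.05 0 0 -0.0167 0" --pt "0.052 0 0 -0.0667 0" --pt "0.055 0 0 -0.1667 0" --pt "0.055 0 0 -0.2833 0" --pt "0.03 0 0 -0.4 0" --pt "0.01 0 0 -0.5 0" --pt "0 0 0 -0.6 0" --pt "0 0 0 -0.6 0"

```text
time_s: 12.05
tool_pos: [0.5936, -0.1175, 0.2092]
tool_rot: [-180.0, 0.6, 174.2]
contact_force: [0.8, 0.6, 2.7]
opening: 0.0066
grip_force: 0.0
```

```bash
cat > fin.py <<'E'
from h import *
import sys
say(); c=wrist(sys.argv[1]);W=cloud(c);v,u=np.mgrid[:480,:640]
h=cv2.cvtColor(c['image'],cv2.COLOR_BGR2HSV); O=np.array([.6028,-.1184])
a=np.radians(-5.82);ex=np.array([np.cos(a),np.sin(a)]);ey=np.array([-ex[1],ex[0]])
p=(W[...,:2]-O)*1000;X=p@ex;Y=p@ey;Z=W[...,2]*1000; D=c["depth"]>.17
b=(cv2.inRange(h,(3,100,15),(20,255,255))>0)&D&(abs(X)<75)&(abs(Y)<50)&(Z>57)&(Z<67)
for lo,hi in((-40,-10),(12,50)):
    k=b&(X>lo)&(X<hi)
    if k.any(): print("jaw",lo,k.sum(),np.percentile(X[k],[1,99]).round(1),np.percentile(Y[k],[1,99]).round(1),np.median(Z[k]).round(1))
if b.any(): print("jaw X",np.percentile(X[b],[.3,99.7]).round(1))
pl=(Z>28)&(Z<32.5)&(X>-70)&(X<70)&(abs(Y)<49)&D; print("plate X,Y",np.percentile(X[pl],[.5,99.5]).round(1),np.percentile(Y[pl],[.5,99.5]).round(1))
g=(Z>82)&(Z<90)&(X>-70)&(X<75)&(Y>-40)&(Y<120)&D&(abs(Y-np.median(Y[(Z>82)&(Z<90)&(X>-70)&(X<75)&(abs(Y-40)<80)&D]))<25)
print("bar",g.sum(),rect(W[g][:,:2]),"Y",np.percentile(Y[g],[1,99]).round(1))
G=(Z>130)&(Z<150)&(X<-90)&(X>-160)&D
if G.sum()>20: print("grip",G.sum(),np.percentile(X[G],[1,99]).round(1),np.percentile(Y[G],[1,99]).round(1),rect(W[G][:,:2]))
E
python3 fin.py w7
```

```text
12.05 [ 0.5936 -0.1175  0.2092] [-179.97    0.62  174.23] [0.8 0.6 2.7] 0.006591259881754673 [-1.44546168e+01  5.36665836e+00  7.06791217e+01  6.10467557e-02
  1.03333551e+02 -9.86654241e+01]
jaw -40 1500 [-39.7 -10.5] [-20.   15.1] 62.1
jaw 12 1546 [12.4 49.6] [-31.6  27.4] 62.0
jaw X [-57.3  51. ]
plate X,Y [-66.8  64.7] [-47.5  44. ]
bar 3183 (array([588. , -60.7]), array([18.6, 98.8]), 84.27) Y [47.1 64.7]
grip 3565 [-142.6 -108.1] [44.1 67.4] (array([483.6, -49.8]), array([24.6, 35.7]), 84.37)
```

```bash
python3 -c "
import cv2;cv2.imwrite('pics/w7s.png',cv2.resize(cv2.imread('pics/w7.png'),(480,360)))"
```

```text
(no output)
```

View pics/w7s.png

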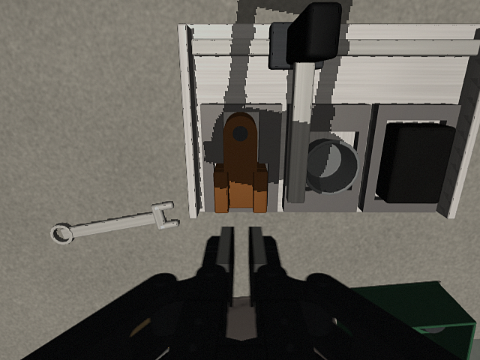

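The jaw lies seated in its pocket and the bar sits between the jaw and the cup, with the grip at (320,35) in the view. The slide must travel -57.7 mm, so I go to the far side of the grip with the fingers closed.

```bash
python3 -c "
from h import *
say([.4891,.0007,.205],174.18)"
```

```text
12.1 [ 0.5931 -0.1174  0.2059] [-179.99    0.43  174.22] [ 0.8  0.1 -0.2] 0.0007319770515993344 [-1.44542012e+01  5.44805920e+00  7.09296477e+01  6.02860268e-02
  1.03198843e+02 -9.86635219e+01]
delta [0.1154 0.107  0.    ] turn 0.04
```

Converted, 0.115 m / 0.3 = 0.3833, 0.107 m / 0.3 = 0.3567.

Call:
pendant --pt "0 0 0.1167 0 0" --pt "0 0.0333 0.2333 0 0" --pt "0 0.1167 0.3333 0 0" --pt "0 0.2333 0.3567 0 0" --pt "0 0.3333 0.3567 0 0" --pt "0 0.3833 0.3567 0 0" --pt "0 0.3833 0.3567 0 0" --pt "0 0.3833 0.3567 0 0"

```text
time_s: 12.77
tool_pos: [0.4877, 0.0008, 0.2002]
tool_rot: [180.0, -0.0, 174.2]
contact_force: [1.0, -0.1, -0.2]
opening: 0.0001
grip_force: 0.0
```

```bash
python3 -c "
from h import *
say([.4891,.0007,.092],174.18)"
```

```text
12.7667 [0.4877 0.0008 0.2002] [ 1.7997e+02 -3.0000e-02  1.7421e+02] [ 1.  -0.1 -0.2] 7.055294066073458e-05 [-3.92715488e+00 -1.22146634e+01  8.84827215e+01  2.72471277e-02
  1.03757849e+02 -8.81324990e+01]
delta [-0.0014  0.      0.1082] turn 0.03
```

Converted, 0.108 m / 0.3 = 0.36, 0.1 m / 0.3 = 0.3333.

Call:
pendant --pt "0 0 0 0.1167 0" --pt "0 0 0 0.2333 0" --pt "0 0 0 0.3333 0" --pt "0 0 0 0.36 0" --pt "0 0 0 0.36 0" --pt "0 0 0 0.36 0"

```text
time_s: 13.27
tool_pos: [0.4887, 0.0002, 0.0934]
tool_rot: [180.0, -0.0, 174.2]
contact_force: [0.9, -0.3, 1.2]
opening: -0.0004
grip_force: 0.0
```

Call:
pendant --pt "0 0 -0.0333 0 0" --pt "0 0 -0.0667 0 0" --pt "0 0 -0.1 0 0" --pt "0 0 -0.1333 0 0" --pt "0 0 -0.1667 0 0" --pt "0 0 -0.2 0 0" --pt "0 0 -0.2167 0 0" --pt "0 0 -0.2167 0 0"

```text
time_s: 13.93
tool_pos: [0.4812, -0.0662, 0.0929]
tool_rot: [-179.9, -0.0, 174.0]
contact_force: [-0.9, 0.5, -0.1]
opening: -0.0001
grip_force: 0.0
```

```bash
python3 fin.py w8
```

```text
13.9333 [ 0.4812 -0.0662  0.0929] [-1.7992e+02 -1.0000e-02  1.7405e+02] [-0.9  0.5 -0.1] -7.184313098167022e-05 [-1.17912113e+01 -1.20889086e+01  9.92370472e+01 -7.67708402e-02
  9.28559422e+01 -9.58437326e+01]
plate X,Y [-67.3  29.1] [-47.5  43.6]
  return _methods._mean(a, axis=axis, dtype=dtype,
  ret = ret.dtype.type(ret / rcount)
Traceback (most recent call last):
  File "fin.py", line 14, in <module>
    print("bar",g.sum(),rect(W[g][:,:2]),"Y",np.percentile(Y[g],[1,99]).round(1))
                                             ~~~~~~~~~~~~~^^^^^^^^^^^^^
IndexError: index -1 is out of bounds for axis 0 with size 0
```

```bash
python3 - <<'E'
from h import *
from bench import robot, camrig, probe_bus, order
O=np.array([.6028,-.1184]);a=np.radians(-5.82);ex=np.array([np.cos(a),np.sin(a)]);ey=np.array([-ex[1],ex[0]])
C={"w8":load("w8.npz"),"top":camrig.read_camera("top"),"scene":camrig.read_camera("scene")}
for n,c in C.items():
    W=cloud(c);p=(W[...,:2]-O)*1000;X=p@ex;Y=p@ey;Z=W[...,2]*1000
    g=(Z>82)&(Z<90)&(abs(X)<35)&(Y>-40)&(Y<80)&(c["depth"]>.1)
    if g.sum()>20: print(n,g.sum(),np.percentile(Y[g],[1,50,99]).round(1),np.percentile(X[g],[1,99]).round(0))
    pl=(Z>28)&(Z<32.5)&(abs(X)<70)&(abs(Y)<49); print("  plate",pl.sum(),np.percentile(Y[pl],[.5,99.5]).round(1))
E
```

```text
plate 1334 [-47.5  43.6]
top 98 [ 6.2 14.7 23.4] [-2. 29.]
  plate 190 [-45.   46.6]
scene 123 [ 6.2 15.1 24.8] [-34.  30.]
  plate 330 [-44.2  47.9]
```

About 13.7 mm remains.

Converted, -0.0135 m / 0.3 = -0.045, -0.013 m / 0.3 = -0.0433.

Call:
pendant --pt "0 0 -0.0133 0 0" --pt "0 0 -0.0267 0 0" --pt "0 0 -0.0367 0 0" --pt "0 0 -0.0433 0 0" --pt "0 0 -0.045 0 0" --pt "0 0 -0.045 0 0" --pt "0 0 -0.045 0 0"

```text
time_s: 14.67
tool_pos: [0.4801, -0.078, 0.0928]
tool_rot: [-180.0, -0.0, 174.2]
contact_force: [-0.2, 1.7, -1.2]
opening: 0.0003
grip_force: 0.8
```

Call:
pendant --pt "0 0 0.0333 0 0" --pt "0 0 0.0833 0 0" --pt "0 0 0.1 -0.1 0" --pt "0 0 0.1 -0.2333 0" --pt "0 0 0.1 -0.3667 0" --pt "0 -0.1 0.1 -0.3833 0" --pt "0 -0.2333 0.1 -0.3833 0" --pt "0 -0.3333 0.1 -0.3833 0"

```text
time_s: 15.33
tool_pos: [0.5855, -0.058, 0.2104]
tool_rot: [-179.9, 0.3, 174.2]
contact_force: [0.6, 0.8, -0.5]
opening: -0.0003
grip_force: 0.0
```

Call:
pendant --pt "0 -0.0333 -0.0667 0 0" --pt "0 -0.0333 -0.0667 0 0" --pt "0 -0.0333 -0.0667 0 0" --pt "0 -0.0333 -0.0667 0 0"

```text
time_s: 15.67
tool_pos: [0.5905, -0.0786, 0.2082]
tool_rot: [-180.0, 0.0, 174.2]
contact_force: [0.5, 1.0, -0.4]
opening: -0.0003
grip_force: 0.0
```

```bash
python3 fin.py w9
```

```text
15.6667 [ 0.5905 -0.0786  0.2082] [-1.8000e+02  2.0000e-02  1.7416e+02] [ 0.5  1.  -0.4] -0.00025953363974791317 [-1.08523843e+01  4.47785837e+00  7.17216819e+01  1.33432266e-03
  1.03781660e+02 -9.50078401e+01]
jaw -40 724 [-39.7 -10.3] [-20.2  15.7] 62.1
jaw 12 1561 [12.3 49.7] [-31.4  27.5] 62.0
jaw X [-52.9  51.2]
plate X,Y [-66.8  64.3] [-47.5  44.1]
bar 3078 (array([ 582.3, -115.6]), array([18.2, 98.5]), 84.16) Y [-8.   9.7]
grip 3332 [-142.9 -108.3] [-10.5  12.9] (array([ 477.9, -104.8]), array([24.3, 35.7]), 84.13)
```

```bash
python3 - <<'E'
from h import *
from bench import robot, camrig, probe_bus, order
O=np.array([.6028,-.1184]);a=np.radians(-5.82);ex=np.array([np.cos(a),np.sin(a)]);ey=np.array([-ex[1],ex[0]])
for n in("top","scene"):
    c=camrig.read_camera(n);W=cloud(c);p=(W[...,:2]-O)*1000;X=p@ex;Y=p@ey;Z=W[...,2]*1000
    g=(Z>82)&(Z<90)&(X>-90)&(X<35)&(abs(Y)<40);pl=(Z>28)&(Z<32.5)&(abs(X)<70)&(abs(Y)<50)
    print(n,g.sum(),np.percentile(Y[g],[1,50,99]).round(1),pl.sum(),np.percentile(Y[pl],[.5,99.5]).round(1))
E
```

```text
top 323 [-5.5  3.3 12.2] 507 [-45.   46.7]
scene 230 [-5.2  3.6 13.5] 350 [-44.3  48.2]
```

Three views agree: the bar is 2 to 2.5 mm from the nest's centreline (6 mm allowed), the jaw is seated, and the arm is clear.

```bash
python3 -c "
from bench import robot, camrig, probe_bus, order
print(order.job_done())"
```

```text
the job is handed in; nothing more can be done
None
```

The job is handed in, with no verdict returned: by the cameras the jaw is flat and home in its nest (about 2 mm off centre), the hold-down bar is 2–2.5 mm from the nest's centreline, the arm is clear, and it took about 16 s; I did not re-measure the bystanders at the end.

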